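# Seat a drill spindle in the setting V-block

## Task

Take the steel drill spindle from its white rest and set it down gently in both vees of the aluminium setting fixture, its thin nose towards the sprung back stop, leaving the nose short of the stop. Then slide it along the vees against the stop and keep it pressed there with a steady push of about 12 N for a second, never loading the stop above 18 N. Ease off and leave it lying home on both flanks and touching the stop, with everything else left where it was.

Things in the scene. Friction and masses are not known exactly. Their poses are not given: they have to be found in the camera images.
- spindle_mid (a point): middle of the steel drill spindle, on its axis; lies level in the white rest at the start. 160 mm long in all: a round body 24 mm in diameter from 80 mm behind this point to 65 mm ahead of it, then a 15 mm long nose 14 mm in diameter. x points along the axis to the nose. May be gripped across its diameter from above.
- spindle_nose (a point): centre of the flat end of the spindle's nose, 80 mm ahead of spindle_mid; x points out of the nose along the axis.
- spindle: the spindle itself, 0.3 to 0.6 kg; origin at spindle_mid, same axes. Sliding it along the vees takes only 1 to 2.5 N against friction (ground, oiled steel) if it is pushed squarely; the rest of a push goes to the stop's pad. When let go, the pad pushes it back a little and friction keeps it in touch with the pad.
- cradle: white plastic rest, fixed, 150 by 70 mm, base plate 10 mm thick; two open-topped notches 16 mm long, centred 50 mm either side of the middle along x, hold the spindle's axis 45 mm above the table, along the rest's x. Their tops are 49 mm high, 60 mm wide over all; 84 mm of free gap between them for fingers. Origin: centre of the underside, on the table.
- vblock: aluminium setting fixture, fixed: base plate 10 mm thick, 70 mm wide, from x = -75 to +140 mm, with two upward 90 degree vees 30 mm long centred at x = -45 and +45 mm; free gap for fingers between them. The seated spindle's axis is 45 mm above the table, along x, at y = 0. x points to the back stop. Origin on the table, midway between the vees.
- flank_left: the steel flanks of both vees on the fixture's +y side; origin and axes as vblock. The flanks' upper edges are 49 mm above the table and 42 mm apart; the vee blocks are 60 mm wide over all.
- flank_right: the steel flanks of both vees on the fixture's -y side; origin and axes as vblock.
- stop_post: back stop: post 40 mm wide, 68 mm high above the table, on the fixture 118 mm along x; origin at its foot, 10 mm above the table. Its screw carries a sprung 20 mm rubber pad facing the vees at the spindle's axis height. The screw is reset each time and not measured: the free pad's face is 56 to 80 mm ahead of the fixture's origin. The pad yields 1 mm per 4 N, up to 8 mm.
- wrench: open-ended wrench, 150 mm long, lying flat between the fixture and the rest; leave alone. Origin under its middle.
- collet_nut: dark steel ring nut, 34 mm across, 18 mm high, standing between the fixture and the rest, nearer the robot; leave alone. Origin under its middle.
- stub_shaft: short steel shaft, 24 mm across, 55 mm high, standing upright at the left (not the spindle); leave alone. Origin under its middle.
- oil_bottle: white plastic bottle, 52 mm across, 130 mm high, at the left; leave alone. Origin under its middle.
- dust_cup: open black plastic cup, 90 mm across, 110 mm high, at the right; leave alone. Origin under its middle.
- roller: white plastic guide roller, 32 mm across, 30 mm high, at the right; leave alone. Origin under its middle.
Things that resemble listed ones, but are neither listed nor needed, are in the scene too. Leave any blue or pink look-alike of the vblock alone.

How it is judged:
By the outcome, as a careful person would: the job done as asked, in the order asked, and still so for the second after the job is handed in, with the robot touching nothing.
It also fails if it takes over 67 s, if anything falls off the work surface, if the arm or the gripper's body presses on something with over 40 N, if the wrist force passes 120 N, or if a joint passes its speed limit or range.

## Robot

A 6-joint arm with a two-finger parallel gripper is mounted at the origin on the work surface. World frame = base frame: x ahead of the robot, y to its left, z up, the work surface at z = 0. Lengths are in mm, angles in rad, forces in N, time in s.
With the tool pointing down it reaches from about 300 to 775 mm from the base axis. Payload 14.6 kg.
Tool frame: the origin (TCP) lies midway between the tips of the shut fingers; the grasp point (between the pads) lies grasp_offset behind it (grasp_offset is the distance from the TCP to the grasp point, in mm); z points along the fingers, y is the line along which they close (so a half turn about z gives the same grasp; the last joint's range is limited). The gripper opens to 94 mm and grips with 3 to 60 N. Pads are 16 mm wide; open, the fingers measure 119 mm over their backs; the gripper's body (75 mm by 177 mm) begins 78 mm behind the grasp point.
Start: joints at [1.258, 0.3, 1.521, -0, 1.321, -0.067], TCP at [133.831, 533.459, 174.646] pointing down, gripper open.
Joint ranges: [-3.03, 3.03], [-0.79, 2.21], [0.23, 2.52], [-1.04, 4.18], [0, 3.07], [-2.55, 2.55]. Speed limits (rad/s): [2.22, 2.22, 2.57, 3.14, 3.14, 3.14].

## Interface

Orientations are given as [roll, pitch, yaw] about the fixed x, y, z axes, in that order (R = Rz(yaw) Ry(pitch) Rx(roll)).
In Python, from cell import * gives the robot as it stands. The module is installed in compiled form; this text tells all that it offers.
- The arm moves only by the shell command python3 -m jog 'ROWS' [FORCE]. ROWS is JSON, a list of rows, each a list of 3 entries, a list of its own where there are three numbers: the finger opening in mm, from 0 to 94, then the shift along the tool's x, y, z in units of 50 mm (1.0 is 50 mm), then the turn about the tool's z in units of 180 degrees (1.0 is 180 degrees). In form: [[fingers, [dx, dy, dz], twist], ...]. A call has 1 to 20 rows; each row shifts and turns the commanded pose from where the row before left it, along the tool's axes as they then stand; what a row does not reach is not made up. A row lasts 1/10 s, in which the tool goes at most 50 mm and 8.59 degrees, less where a joint would pass 70% of its speed; a pose out of reach is approached as far as the arm can. A call with a number of a shift or a turn outside -1 to 1 is refused whole. A call with a gripper value outside its range is refused whole. The fingers move at their own pace and stop on an object; FORCE is the grip in N (left out, the last holds). Time passes only in rows, so rows that do not move let the fingers close. It gives the time, the measured TCP pose, the force, the opening and the grip force at its end, in the units of the state.
- read_state(): the state, without advancing time (a new reading comes with each control period).
- camera(name): name is "side" or "top"; returns the picture (384x512x3 uint8, red, green, blue); there is no depth.
- calibration(name): a dict with "mtx" (3x3 intrinsics, pixels), "distortion" ([k1, k2, p1, p2, k3] as OpenCV has them; the pictures are not rectified), "cam_to_world" (4x4, takes a point from camera to world coordinates). Camera axes: x right, y down, z forward; pixel columns grow to the right and rows downward; lengths in mm; the calibration is good to about 2 mm. A picture is of the moment at which its call begins. calibration takes no time and is no camera call.
- sign_off(): hands the job in; it is judged then, once.
Trained networks look in the newest picture that a camera, given by its name, has taken for a name from the list of things; names that differ only in an ending like _2 or _b are one class to them, and where a whole thing is asked for, a point or a joint stands for the part that bears it (a point fixed in the world has none). Each returns a list of dicts, best first, with "conf" (0 to 1); they miss things now and then, are a little off and sometimes report something else, mostly with a low value. They report only what shows in the picture. A call takes as long as a camera call. They do not tell look-alikes from the thing itself.
- regions_of(camera, query): "pixels" (384x512 bool, what is visible of it) and "rect" ([centre column, centre row, width, height] in pixels, round what is visible of it).
The state is a dict: "clock": time; "joints": joint angles; "qd": joint speeds; "effort": joint torques, N m; "eef_pos": TCP position; "eef_rot": TCP orientation; "wrist_force": force on the tool from outside, world axes, zero at the start; "moment": the same for the moment, N m; "finger_gap": finger opening in mm; "finger_force": force on a finger pad.
Only numpy, scipy, OpenCV 4.12 (cv2) and the standard library are available. Lean on these libraries where they do the work, as an engineer would, in place of code of your own. Each camera call takes 0.05 s, during which the arm holds its last target. There are 200 camera calls.

## Working session

There is one attempt and no reset: what is moved stays moved. The work goes in short steps, Python scripts to look and compute and a shell command to move; the robot and the scene stay as the last step left them, time stands still between calls to the robot, and variables do not carry over. Pictures are saved under pics/ and viewed, at most 10 in all, crops included, and the job is handed in when it is done.

```bash
mkdir -p pics
cat > h.py <<'E'
from cell import *
import numpy as np, cv2
def px2w(cam,pts,z):
    c=calibration(cam);T=np.array(c["cam_to_world"]);K=np.array(c["mtx"]);D=np.array(c["distortion"])
    u=cv2.undistortPoints(np.array(pts,float).reshape(-1,1,2),K,D).reshape(-1,2)
    d=np.c_[u,np.ones(len(u))]@T[:3,:3].T; o=T[:3,3]
    return o+d*((z-o[2])/d[:,2])[:,None]
def w2px(cam,P):
    c=calibration(cam);T=np.linalg.inv(np.array(c["cam_to_world"]))
    r=cv2.Rodrigues(T[:3,:3])[0]
    return cv2.projectPoints(np.array(P,float).reshape(-1,1,3),r,T[:3,3],np.array(c["mtx"]),np.array(c["distortion"]))[0].reshape(-1,2)
E
python3 - <<'E'
from h import *
for n in("top","side"):
    im=camera(n);cv2.imwrite(f"pics/{n}0.png",im[:,:,::-1])
    print(n,np.round(calibration(n)["cam_to_world"],2).tolist(),np.round(calibration(n)["mtx"],0).tolist())
    for q in("spindle","cradle","vblock","stop_post"):
        for r in regions_of(n,q)[:3]:
            ys,xs=np.nonzero(r["pixels"]); rr=cv2.minAreaRect(np.c_[xs,ys].astype(np.float32))
            print(q,round(r["conf"],2),np.round(r["rect"]),len(xs),np.round(rr[0],1),np.round(rr[1],1),round(rr[2],1))
s=read_state();print(s)
E
```

```text
top [[-0.01, -0.99, 0.11, 403.8], [-1.0, 0.02, 0.02, -15.13], [-0.02, -0.11, -0.99, 957.04], [0.0, 0.0, 0.0, 1.0]] [[350.0, 0.0, 248.0], [0.0, 350.0, 196.0], [0.0, 0.0, 1.0]]
spindle 0.83 [298. 178.  17.  61.] 521 [296.7 179.5] [ 9.4 60. ] 9.2
spindle 0.22 [196. 132.  21.  28.] 333 [195.9 131.4] [26.9 17.8] 69.4
cradle 0.78 [295. 181.  32.  55.] 847 [295.2 180.9] [25.8 54. ] 9.2
vblock 0.9 [150. 268.  37.  91.] 2251 [148.5 266.9] [82.  29.7] 79.8
vblock 0.69 [319. 266.  38.  83.] 2226 [317.2 264.8] [83.5 27.4] 83.3
vblock 0.6 [204. 169.  15.  47.] 201 [204.  168.1] [44.5  9.2] 82.9
stop_post 0.86 [196. 135.  17.  32.] 330 [194.5 133. ] [28. 17.] 90.0
stop_post 0.68 [297. 181.  35.  55.] 906 [295.7 180.8] [26.6 54.3] 9.5
side [[0.84, -0.34, 0.42, 31.51], [-0.54, -0.53, 0.66, -733.41], [0.0, -0.78, -0.63, 768.19], [0.0, 0.0, 0.0, 1.0]] [[355.0, 0.0, 264.0], [0.0, 355.0, 186.0], [0.0, 0.0, 1.0]]
cradle 0.8 [298. 216.  50.  35.] 680 [296.6 215.2] [24.9 48.5] 74.1
vblock 0.74 [267. 171.  55.  27.] 811 [266.  166.3] [21.2 55.3] 65.0
vblock 0.73 [240. 261.  79.  55.] 1929 [239.3 257.4] [30.5 78.7] 59.0
vblock 0.62 [179. 175.  57.  34.] 963 [176.7 172.9] [21.9 62.2] 63.4
stop_post 0.7 [285. 155.  22.  17.] 227 [285.9 155. ] [18.6 18.3] 38.7
{'clock': 0.5, 'joints': array([ 1.25845270e+00,  2.99916921e-01,  1.52101299e+00, -1.74210293e-05,
        1.32071308e+00, -6.66106314e-02]), 'qd': array([ 0.00148743,  0.00112302, -0.00167738, -0.00015173, -0.00338035,
        0.00294356]), 'effort': array([-1.79298254e-04, -5.31340563e+01, -3.52743924e+01,  7.08300644e-02,
        2.14467704e-02, -6.24889094e-05]), 'eef_pos': array([133.80406815, 533.45425901, 174.6307932 ]), 'eef_rot': array([-3.14154130e+00,  1.34906510e-05,  2.89586397e+00]), 'wrist_force': array([ 0.51381731,  0.22415771, -0.31230547]), 'moment': array([ 0.00260046,  0.01877089, -0.00257944]), 'finger_force': 0.0, 'finger_gap': 93.97796697212613}
```

View pics/top0.png

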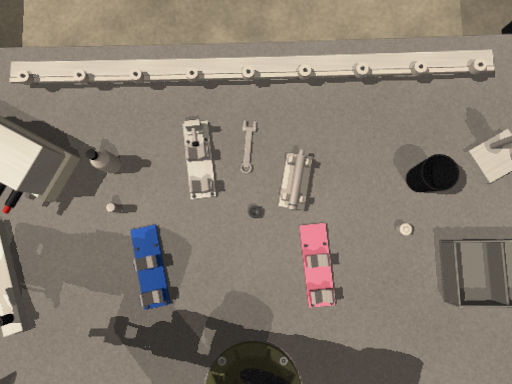

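View pics/side0.png

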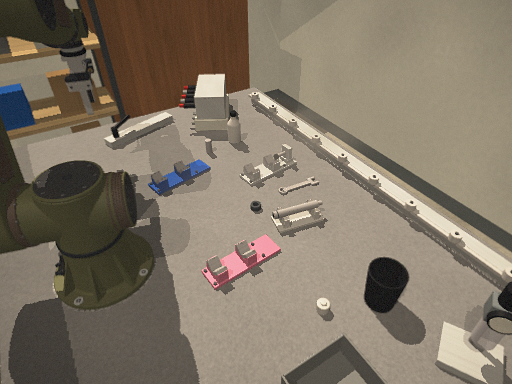

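The aluminium fixture is at about (199,160) in top, with its post at (194,125) on the far end. The spindle on its rest is at (296,179). I'll look closer at both.

Run:
```python
import cv2,numpy as np
a=cv2.imread("pics/top0.png")
f=lambda x,y:cv2.resize(a[y:y+100,x:x+65],None,fx=6,fy=6,interpolation=cv2.INTER_CUBIC)
cv2.imwrite("pics/crop0.png",np.hstack([f(167,110),f(264,130)]))
```

```text
(no output)
```

View pics/crop0.png

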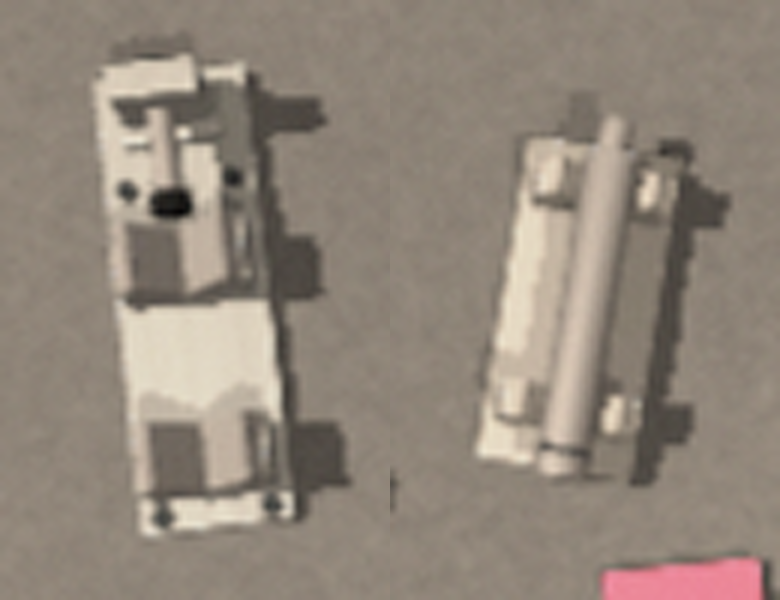

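```bash
cat > m.py <<'E'
from h import *
L=lambda u,v:((u+.5)/6-.5+167,(v+.5)/6-.5+110)
R=lambda u,v:((u-390+.5)/6-.5+264,(v+.5)/6-.5+130)
def show(n,ps,z):
    w=px2w("top",ps,z);print(n,np.round(w[:,:2],1).tolist());return w
sp=show("spindle nose,tail",[R(616,115),R(560,474)],47)
d=sp[0]-sp[1];print("len",np.hypot(*d[:2]),"mid",(sp[0]+sp[1])/2,"yaw",np.arctan2(d[1],d[0]))
show("cradle base NL,FL,FR",[R(478,457),R(525,138)],10)
ax=show("apex",[L(205,488),L(201,430),L(187,288),L(181,228)],28)
show("plate NL NR FR FL",[L(140,535),L(298,518),L(245,65),L(98,100)],10)
show("screws",[L(163,517),L(272,505)],10); show("screws far",[L(127,190),L(233,176)],10)
show("veetops outer: NL..",[L(149,490),L(126,290),L(118,230)],49)
show("pad top front/back",[L(170,216),L(170,190)],55);show("rod",[L(162,112),L(166,180)],50)
show("post top corners",[L(103,95),L(197,85),L(197,58),L(103,65)],68)
E
python3 m.py
```

```text
spindle nose,tail [[623.6, -137.4], [465.7, -108.6]]
len 160.44843074093535 mid [ 544.67379389 -122.99404698   47.        ] yaw -0.18004875860249828
cradle base NL,FL,FR [[476.5, -75.8], [622.6, -100.5]]
apex [[518.2, 131.8], [544.4, 133.7], [609.2, 140.0], [636.8, 142.8]]
plate NL NR FR FL [[499.3, 164.3], [506.0, 92.3], [718.0, 116.1], [702.7, 184.5]]
screws [[507.4, 153.8], [512.1, 104.1]]
screws far [[659.7, 170.9], [665.4, 121.8]]
veetops outer: NL.. [[515.1, 153.0], [604.1, 163.5], [631.2, 167.1]]
pad top front/back [[635.5, 143.0], [647.2, 143.1]]
rod [[684.0, 147.5], [653.1, 145.7]]
post top corners [[686.6, 170.1], [690.3, 129.0], [702.4, 129.0], [700.0, 170.2]]
```

```bash
cat >> h.py <<'E'
def go(x,y,z,yaw):
    "tool-frame shift (units of 50mm) and twist (units of pi) to a tool-down TCP target"
    s=read_state();R=cv2.Rodrigues(np.zeros(3))[0];r,p,w=s["eef_rot"]
    from scipy.spatial.transform import Rotation as Ro
    R=Ro.from_euler("xyz",[r,p,w]).as_matrix()
    d=R.T@(np.array([x,y,z])-s["eef_pos"])/50
    dy=(yaw-w+np.pi)%(2*np.pi)-np.pi
    print("t",round(s["clock"],2),"pos",np.round(s["eef_pos"],2),"yaw",round(w,4),"F",np.round(s["wrist_force"],2),"gap",round(s["finger_gap"],1),"| shift",np.round(d,3),"twist",round(-dy/np.pi,4))
SM=np.array([544.7,-123.0]);SY=-0.18
FO=np.array([577.,137.]);FY=0.1125
def along(o,yaw,a,b=0): return o+np.array([a*np.cos(yaw)-b*np.sin(yaw),a*np.sin(yaw)+b*np.cos(yaw)])
E
python3 - <<'E'
import cell; print([n for n in dir(cell) if n[0]!='_'], getattr(cell,'grasp_offset',None))
from h import *
print(read_state().get('grasp_offset'))
go(*along(SM,SY,10),175,SY+np.pi)
E
```

```text
['Unreachable', 'calibration', 'camera', 'grasp_offset', 'read_state', 'regions_of', 'sign_off'] 18.8
None
t 0.5 pos [133.8  533.45 174.63] yaw 2.8959 F [ 0.51  0.22 -0.31] gap 94.0 | shift [-1.1364e+01 -1.0722e+01 -7.0000e-03] twist -0.0209
```

```bash
python3 -m jog '[[94,[-0.56,-0.53,0],0],[94,[-0.56,-0.53,0],0],[94,[-0.56,-0.53,0],0],[94,[-0.56,-0.53,0],0],[94,[-0.56,-0.53,0],0],[94,[-0.56,-0.53,0],0],[94,[-0.56,-0.53,0],0],[94,[-0.56,-0.53,0],0],[94,[-0.56,-0.53,0],0],[94,[-0.56,-0.53,0],0],[94,[-0.56,-0.53,0],0],[94,[-0.56,-0.53,0],0],[94,[-0.56,-0.53,0],0],[94,[-0.56,-0.53,0],0],[94,[-0.56,-0.53,0],0],[94,[-0.56,-0.53,0],0],[94,[-0.56,-0.53,0],0],[94,[-0.56,-0.53,0],0],[94,[-0.56,-0.53,0],0],[94,[-0.56,-0.53,0],-0.021]]'
python3 -c "
from h import *
go(*along(SM,SY,10),90,SY+np.pi)"
```

```text
clock: 2.5
eef_pos: [548.7, -118.4, 174.7]
eef_rot: [3.142, 0.0, 2.962]
wrist_force: [-0.2, 0.4, 1.0]
finger_gap: 94.1
finger_force: 0.0
t 2.5 pos [ 548.71 -118.42  174.68] yaw 2.9619 F [-0.17  0.42  1.01] gap 94.1 | shift [-0.137 -0.105  1.694] twist 0.0001
```

```bash
python3 -m jog '[[94,[-0.137,-0.105,0.3],0],[94,[0,0,0.6],0],[94,[0,0,0.6],0],[94,[0,0,0.5],0],[94,[0,0,0.4],0],[94,[0,0,0.3],0],[94,[0,0,0.18],0],[94,[0,0,0.09],0],[94,[0,0,0],0],[60,[0,0,0],0],[40,[0,0,0],0],[30,[0,0,0],0],[30,[0,0,0],0],[30,[0,0,0],0]]' 8
python3 -m jog '[[22,[0,0,0],0],[22,[0,0,0],0],[22,[0,0,0],0]]' 8
python3 -c "
from h import *
go(*along(SM,SY,10),26.2,SY+np.pi)"
```

```text
clock: 3.9
eef_pos: [553.9, -123.3, 26.3]
eef_rot: [-3.142, 0.0, 2.962]
wrist_force: [0.1, -0.8, -0.0]
finger_gap: 57.5
finger_force: 0.0
clock: 4.2
eef_pos: [553.8, -123.3, 26.1]
eef_rot: [-3.142, 0.0, 2.962]
wrist_force: [-0.2, 0.3, 0.4]
finger_gap: 33.7
finger_force: 0.0
t 4.2 pos [ 553.84 -123.27   26.15] yaw 2.9618 F [-0.19  0.3   0.45] gap 33.7 | shift [-0.019 -0.027 -0.001] twist 0.0001
```

```bash
python3 -m jog '[[20,[0,0,0],0],[20,[0,0,0],0],[20,[0,0,0],0]]' 8
python3 -m jog '[[20,[0,0,0],0],[20,[0,0,0],0]]' 8
```

```text
clock: 4.5
eef_pos: [553.9, -123.3, 26.2]
eef_rot: [-3.142, 0.0, 2.962]
wrist_force: [-0.7, 0.7, 0.2]
finger_gap: 20.0
finger_force: 0.0
clock: 4.7
eef_pos: [553.8, -123.3, 26.1]
eef_rot: [-3.142, 0.0, 2.962]
wrist_force: [-0.5, -0.1, -0.1]
finger_gap: 20.1
finger_force: 0.0
```

Run:
```python
from h import *
t=camera("top");s=camera("side")
f=lambda a,x,y:cv2.resize(a[y:y+100,x:x+100,::-1],None,fx=4,fy=4,interpolation=cv2.INTER_CUBIC)
cv2.imwrite("pics/c1.png",np.hstack([f(t,250,120),f(s,250,150)]))
```

```text
(no output)
```

View pics/c1.png

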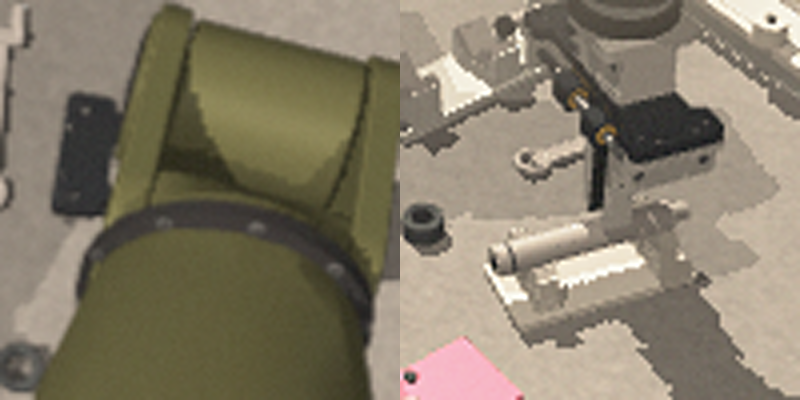

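The top view is hidden by the wrist. In the side view the fingers straddle the spindle at about (610,220), so the reading may carry an offset. I'll close further at low force.

```bash
python3 -m jog '[[16,[0,0,0],0],[16,[0,0,0],0],[16,[0,0,0],0]]' 8; python3 -m jog '[[12,[0,0,0],0],[12,[0,0,0],0],[12,[0,0,0],0]]' 8
```

```text
clock: 5.1
eef_pos: [553.8, -123.3, 26.1]
eef_rot: [-3.142, -0.0, 2.962]
wrist_force: [-1.1, 0.6, 0.4]
finger_gap: 15.7
finger_force: 0.0
clock: 5.4
eef_pos: [553.8, -123.3, 26.2]
eef_rot: [-3.142, 0.0, 2.962]
wrist_force: [-0.6, -0.2, 0.9]
finger_gap: 12.5
finger_force: 0.0
```

Run:
```python
from h import *
n=lambda P:np.round((w2px("side",P)-[250,150])*4+[400,0]).tolist()
p=along(SM,SY,10);a=along(SM,SY,80);b=along(SM,SY,-80)
print("tcp",n([553.8,-123.3,26]),"grasp",n([553.8,-123.3,45]),"nose,tail",n([*a,45]),n([*b,45]))
s=camera("side");cv2.imwrite("pics/c2.png",cv2.resize(s[150:240,255:355,::-1],None,fx=6,fy=6,interpolation=cv2.INTER_CUBIC))
```

```text
tcp [[601.0, 243.0]] grasp [[603.0, 225.0]] nose,tail [[686.0, 203.0]] [[495.0, 256.0]]
```

View pics/c2.png

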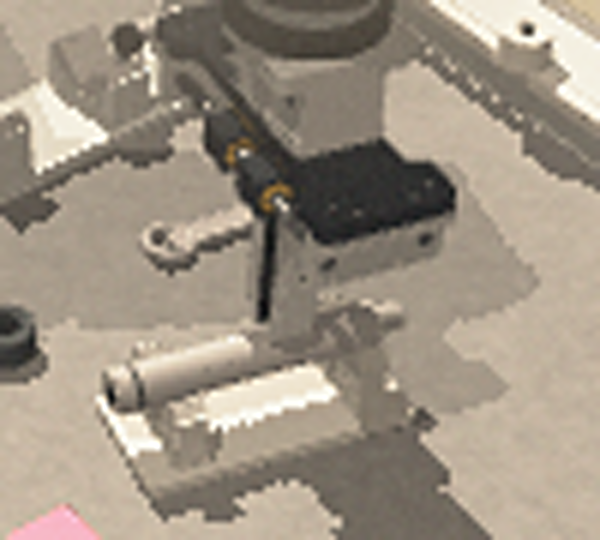

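```bash
python3 -m jog '[[94,[0,0,0],0],[94,[0,0,0],0],[94,[0,0,0],0],[94,[0,0,0],0],[94,[0,0,0],0],[94,[0,0,0],0],[94,[0,0,0],0],[94,[0,0,0],0]]'
python3 - <<'E'
from h import *
g=np.array([553.8,-123.3]);P=[]
for b in(-47,47):
  for z in(26,45,80):P.append([*along(g,SY,0,b),z])
print(np.round((w2px("side",P)-[255,130])*6).tolist())
s=camera("side");cv2.imwrite("pics/c3.png",cv2.resize(s[130:230,255:355,::-1],None,fx=6,fy=6,interpolation=cv2.INTER_CUBIC))
E
```

```text
clock: 6.25
eef_pos: [553.8, -123.3, 26.1]
eef_rot: [-3.142, -0.0, 2.962]
wrist_force: [0.7, 0.4, 0.5]
finger_gap: 72.7
finger_force: 0.0
[[314.0, 545.0], [317.0, 517.0], [323.0, 464.0], [231.0, 428.0], [233.0, 401.0], [237.0, 349.0]]
```

View pics/c3.png

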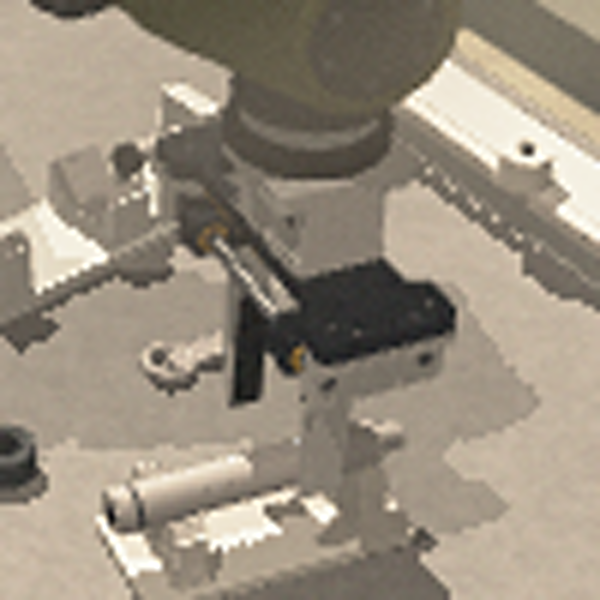

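The finger tips show at (325,485) and (245,402), which is about z = 57. That puts them some 30 mm higher than the reported TCP, roughly level with the spindle's top. I'll descend in small steps while watching the force.

```bash
python3 -m jog '[[60,[0,0,0.1],0],[60,[0,0,0.1],0],[60,[0,0,0],0]]';python3 -m jog '[[60,[0,0,0.04],0],[60,[0,0,0.04],0],[60,[0,0,0],0]]'
python3 - <<'E'
from h import *
g=read_state()["eef_pos"][:2];P=[]
for b in(-30,30):
  for z in(12,26,45,80):P.append([*along(g,SY,0,b),z])
print(np.round((w2px("side",P)-[255,130])*6).tolist())
s=camera("side");cv2.imwrite("pics/c4.png",cv2.resize(s[130:230,255:355,::-1],None,fx=6,fy=6,interpolation=cv2.INTER_CUBIC))
E
```

```text
clock: 6.6
eef_pos: [553.3, -123.1, 15.1]
eef_rot: [3.141, -0.002, 2.962]
wrist_force: [0.7, -0.1, 0.0]
finger_gap: 61.0
finger_force: 0.0
clock: 6.9
eef_pos: [553.7, -123.2, 11.9]
eef_rot: [3.142, -0.0, 2.962]
wrist_force: [-0.4, -0.2, 0.3]
finger_gap: 60.0
finger_force: 0.0
[[296.0, 543.0], [298.0, 523.0], [301.0, 495.0], [307.0, 442.0], [244.0, 468.0], [245.0, 448.0], [247.0, 421.0], [252.0, 368.0]]
```

View pics/c4.png

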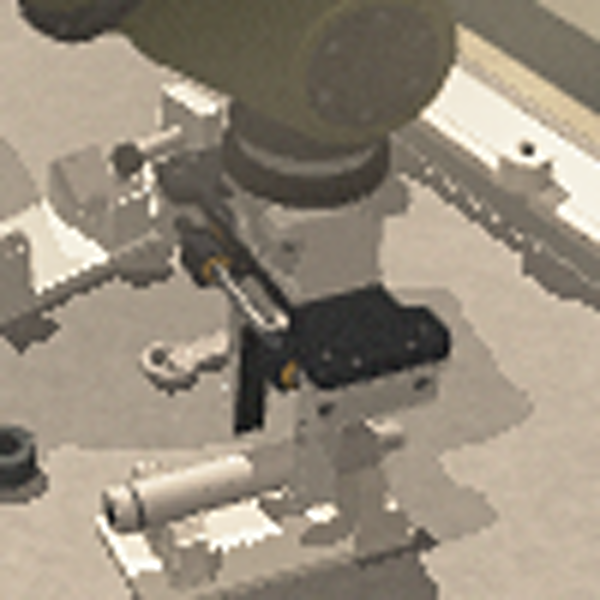

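The fingers now straddle the spindle with their tips near z ≈ 39, at (317,500) and (248,432). I'll go another 12 mm down and close softly.

```bash
python3 -m jog '[[60,[0,0,0.08],0],[60,[0,0,0.08],0],[60,[0,0,0.08],0],[40,[0,0,0],0],[40,[0,0,0],0],[30,[0,0,0],0],[30,[0,0,0],0]]' 6; python3 -m jog '[[20,[0,0,0],0],[20,[0,0,0],0],[20,[0,0,0],0],[20,[0,0,0],0]]' 6; python3 -c "
from h import *
s=read_state();print(s['wrist_force'],s['moment'])"
```

```text
clock: 7.65
eef_pos: [553.9, -123.3, 0.3]
eef_rot: [-3.142, 0.0, 2.962]
wrist_force: [-0.0, -0.4, 0.9]
finger_gap: 31.8
finger_force: 0.0
clock: 8.05
eef_pos: [553.7, -125.0, 0.5]
eef_rot: [-3.139, 0.0, 2.961]
wrist_force: [-3.2, -12.5, 2.8]
finger_gap: 25.4
finger_force: 6.0
[ -3.15539888 -12.4990195    2.7850213 ] [-2.13866422  0.73774395 -0.0660858 ]
```

```bash
python3 -m jog '[[20,[0,-0.02,0],0],[20,[0,-0.02,0],0],[20,[0,0,0],0],[20,[0,0,0],0]]' 6;  python3 -c "
from h import *
s=read_state();print(s['wrist_force'],s['moment'])"
```

```text
clock: 8.45
eef_pos: [553.5, -125.9, 0.4]
eef_rot: [-3.141, 0.0, 2.962]
wrist_force: [-2.0, -5.8, 2.1]
finger_gap: 23.7
finger_force: 6.0
[-2.03456379 -5.76862126  2.08442141] [-1.11261811  0.35011648 -0.06306139]
```

```bash
python3 -m jog '[[20,[0,-0.03,0],0],[20,[0,0,0],0],[20,[0,0,0],0]]' 6; python3 -m jog '[[10,[0,0,0],0],[10,[0,0,0],0],[10,[0,0,0],0]]' 35; python3 -c "
from h import *
s=read_state();print(s['wrist_force'],s['moment'],s['eef_pos'])"
```

```text
clock: 8.75
eef_pos: [553.5, -126.0, 0.4]
eef_rot: [3.141, 0.0, 2.962]
wrist_force: [1.1, 5.0, 4.1]
finger_gap: 24.1
finger_force: 6.0
clock: 9.05
eef_pos: [553.5, -126.0, 0.4]
eef_rot: [3.141, 0.0, 2.962]
wrist_force: [0.7, 5.3, 3.9]
finger_gap: 23.6
finger_force: 35.0
[0.65597119 5.32755394 3.91625651] [ 1.0850472  -0.07399677 -0.08237547] [ 5.53515539e+02 -1.25955468e+02  3.96332027e-01]
```

```bash
python3 -m jog '[[10,[0,0.015,0],0],[10,[0,0,-0.05],0],[10,[0,0,-0.1],0],[10,[0,0,-0.2],0],[10,[0,0,-0.3],0],[10,[0,0,-0.35],0],[10,[0,0,-0.2],0],[10,[0,0,0],0],[10,[0,0,0],0]]' 35; python3 -c "
from h import *
s=read_state();print(s['wrist_force'],s['moment'])
go(*along(FO,FY,-18),60,FY+np.pi)"
```

```text
clock: 9.95
eef_pos: [553.2, -126.0, 60.0]
eef_rot: [3.142, -0.0, 2.962]
wrist_force: [-0.3, 1.5, -5.7]
finger_gap: 23.4
finger_force: 35.0
[-0.27146236  1.53265277 -5.681282  ] [ 0.00157778 -0.08944447 -0.0195903 ]
t 9.95 pos [ 553.19 -125.95   60.04] yaw 2.9617 F [-0.27  1.53 -5.68] gap 23.4 | shift [8.170e-01 5.156e+00 1.000e-03] twist -0.0931
```

```bash
python3 -m jog '[[10,[0.04,0.2,0],0],[10,[0.08,0.4,0],0],[10,[0.08,0.5,0],0],[10,[0.08,0.5,0],0],[10,[0.08,0.5,0],0],[10,[0.08,0.5,0],0],[10,[0.08,0.5,0],0],[10,[0.08,0.5,0],0],[10,[0.08,0.5,0],0],[10,[0.08,0.5,0],0],[10,[0.08,0.4,0],0],[10,[0.06,0.156,0],0],[10,[0,0,0],-0.0233],[10,[0,0,0],-0.0233],[10,[0,0,0],-0.0233],[10,[0,0,0],-0.0233],[10,[0,0,0],0],[10,[0,0,0],0]]' 35
python3 - <<'E'
from h import *
go(*along(FO,FY,-18),0.4,FY+np.pi)
t=camera("top");s=camera("side")
print("axis seat nose/mid pred side, nose in z105 pred",np.round(w2px("side",[[*along(FO,FY,52),105],[*along(FO,FY,-108),105],[*along(FO,FY,60),45]])).tolist())
f=lambda a,x,y:cv2.resize(a[y:y+100,x:x+65,::-1],None,fx=6,fy=6,interpolation=cv2.INTER_CUBIC)
cv2.imwrite("pics/c5.png",np.hstack([f(t,167,110),f(s,237,110)]))
E
```

```text
clock: 11.75
eef_pos: [554.9, 135.6, 59.9]
eef_rot: [-3.142, -0.001, -3.031]
wrist_force: [0.1, -0.4, -5.7]
finger_gap: 22.9
finger_force: 35.0
t 11.75 pos [554.93 135.57  59.85] yaw -3.031 F [ 0.1  -0.38 -5.74] gap 22.9 | shift [-0.083 -0.021  1.189] twist -0.0006
axis seat nose/mid pred side, nose in z105 pred [[273.0, 142.0], [236.0, 159.0], [274.0, 156.0]]
```

View pics/c5.png

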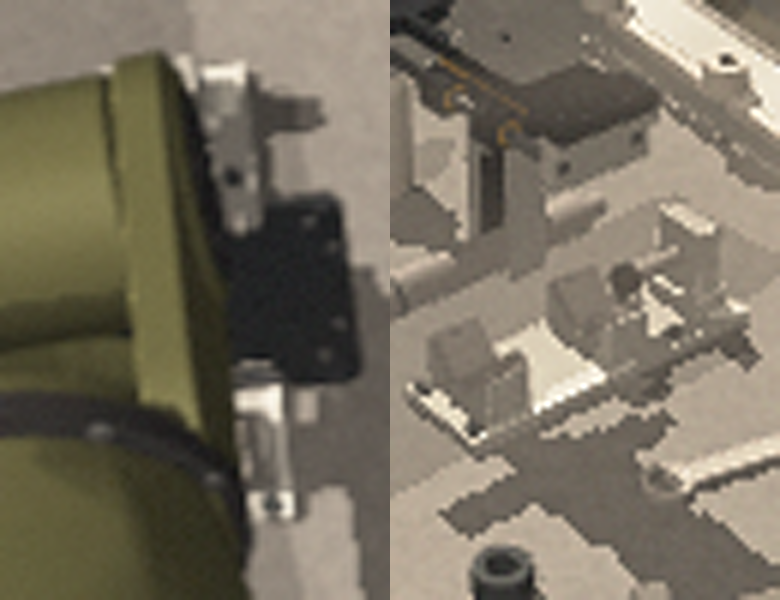

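The nose is at side (273,144), as predicted, and the pad disc is at (276,157). The pad face is about 65 mm ahead of the fixture's origin. I'll set down with about a 10 mm gap.

```bash
python3 -m jog '[[10,[-0.07,-0.018,0],0],[10,[-0.068,-0.017,0.1],0],[10,[0,0,0.2],0],[10,[0,0,0.2],0],[10,[0,0,0.2],0],[10,[0,0,0.2],0],[10,[0,0,0.1],0],[10,[0,0,0.06],0],[10,[0,0,0],0],[10,[0,0,0],0]]' 35; python3 -m jog '[[10,[0,0,0.02],0],[10,[0,0,0.02],0],[10,[0,0,0.02],0],[10,[0,0,0],0],[10,[0,0,0],0]]' 35; python3 -c "
from h import *
s=read_state();print(s['wrist_force'],s['moment'])
go(*along(FO,FY,-15),0.4,FY+np.pi)"
```

```text
clock: 12.85
eef_pos: [562.5, 134.8, 7.5]
eef_rot: [3.142, 0.001, -3.029]
wrist_force: [-0.0, 0.2, -4.3]
finger_gap: 23.2
finger_force: 35.0
clock: 13.35
eef_pos: [562.2, 134.8, 4.1]
eef_rot: [3.142, -0.0, -3.029]
wrist_force: [-0.9, 0.6, -4.5]
finger_gap: 22.9
finger_force: 35.0
[-0.85710711  0.62048952 -4.4665881 ] [ 0.0742896  -0.08511524  0.01638399]
t 13.35 pos [562.2  134.76   4.14] yaw -3.0286 F [-0.86  0.62 -4.47] gap 22.9 | shift [0.001 0.011 0.075] twist 0.0001
```

```bash
python3 -m jog '[[10,[0,0,0.02],0],[10,[0,0,0.02],0],[10,[0,0,0],0],[10,[0,0,0],0]]' 35; python3 -m jog '[[10,[0,0,0.016],0],[10,[0,0,0],0],[10,[0,0,0],0]]' 35; python3 -c "
from h import *
s=read_state();print(s['wrist_force'],s['moment'])"
```

```text
clock: 13.75
eef_pos: [562.2, 134.8, 2.1]
eef_rot: [-3.142, -0.0, -3.029]
wrist_force: [-0.5, -0.4, -5.7]
finger_gap: 23.2
finger_force: 35.0
clock: 14.05
eef_pos: [562.2, 134.8, 1.3]
eef_rot: [3.142, -0.0, -3.029]
wrist_force: [-0.1, -0.0, -5.8]
finger_gap: 23.2
finger_force: 35.0
[-0.07002428 -0.04240528 -5.77373995] [ 0.07860145 -0.08392101 -0.00369953]
```

```bash
python3 -m jog '[[10,[0,0,0.01],0],[10,[0,0,0],0],[10,[0,0,0],0]]' 35; python3 -m jog '[[10,[0,0,0.01],0],[10,[0,0,0],0],[10,[0,0,0],0]]' 35;python3 -m jog '[[10,[0,0,0.01],0],[10,[0,0,0],0],[10,[0,0,0],0]]' 35; python3 -c "
from h import *
s=read_state();print(s['wrist_force'],s['moment'])"
```

```text
clock: 14.35
eef_pos: [562.3, 134.7, 0.9]
eef_rot: [-3.141, 0.0, -3.029]
wrist_force: [0.7, -1.1, -4.4]
finger_gap: 23.0
finger_force: 35.0
clock: 14.65
eef_pos: [562.4, 134.7, 0.5]
eef_rot: [-3.142, 0.0, -3.029]
wrist_force: [-0.7, -1.4, -1.9]
finger_gap: 23.1
finger_force: 35.0
clock: 14.95
eef_pos: [562.4, 134.7, 0.4]
eef_rot: [-3.141, 0.001, -3.029]
wrist_force: [-3.0, -2.8, 6.2]
finger_gap: 23.2
finger_force: 35.0
[-2.95270098 -2.77721218  6.22474987] [-0.48028484  0.53328469  0.08541522]
```

```bash
python3 -m jog '[[10,[0,-0.006,-0.006],0],[10,[0,0,0],0],[10,[0,0,0],0]]' 15; python3 -c "
from h import *
s=read_state();print(s['wrist_force'],s['moment'])"
python3 -m jog '[[25,[0,0,0],0],[27,[0,0,0],0],[30,[0,0,0],0],[40,[0,0,0],0],[50,[0,0,0],0],[60,[0,0,0],0],[60,[0,0,0],0]]'
python3 -c "
from h import *
s=read_state();print(s['wrist_force'],s['moment'])"
```

```text
clock: 15.25
eef_pos: [562.5, 134.7, 0.4]
eef_rot: [3.141, 0.001, -3.029]
wrist_force: [-0.5, 0.6, 4.3]
finger_gap: 23.4
finger_force: 15.0
[-0.45281617  0.56837982  4.28558747] [ 0.23951391  0.12501969 -0.08628703]
clock: 15.95
eef_pos: [562.2, 134.4, 0.1]
eef_rot: [-3.142, -0.0, -3.029]
wrist_force: [0.2, -0.0, -0.7]
finger_gap: 58.1
finger_force: 0.0
[ 0.22032332 -0.04439799 -0.65010394] [ 0.06587551  0.01985343 -0.00303691]
```

```bash
python3 -m jog '[[60,[0,0,-0.1],0],[60,[0,0,-0.4],0],[60,[0,0,-0.5],0],[40,[0.3,0,-0.3],0],[20,[0.5,0,0],0],[0,[0.5,0,0],0],[0,[0.5,0,0],0],[0,[0.5,0,0],0],[0,[0.3,0,0],0],[0,[0,0,0],0],[0,[0,0,0],0]]' 20
python3 - <<'E'
from h import *
go(*along(FO,FY,-130),6,FY+np.pi)
t=camera("top");s=camera("side")
print([r["conf"] for r in regions_of("side","spindle")])
print("side nose@55,tail@-105",np.round(w2px("side",[[*along(FO,FY,55),45],[*along(FO,FY,-105),45]]),1).tolist())
print("top",np.round(w2px("top",[[*along(FO,FY,55),45],[*along(FO,FY,-105),45]]),1).tolist())
f=lambda a,x,y:cv2.resize(a[y:y+100,x:x+65,::-1],None,fx=6,fy=6,interpolation=cv2.INTER_CUBIC)
cv2.imwrite("pics/c6.png",np.hstack([f(t,167,110),f(s,225,110)]))
E
```

```text
clock: 17.05
eef_pos: [433.9, 119.9, 65.7]
eef_rot: [3.141, 0.001, -3.029]
wrist_force: [0.1, 0.5, 0.2]
finger_gap: 1.5
finger_force: 0.0
t 17.05 pos [433.87 119.94  65.72] yaw -3.0286 F [0.13 0.46 0.15] gap 1.5 | shift [-0.281  0.017  1.195] twist 0.0002
[0.81]
side nose@55,tail@-105 [[273.3, 156.3], [237.2, 173.0]]
top [[195.5, 147.9], [202.2, 207.3]]
```

View pics/c6.png

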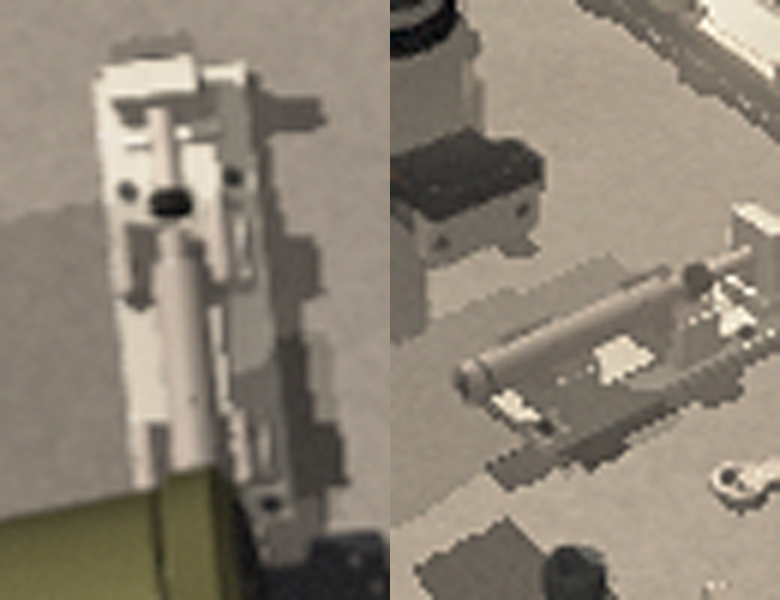

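Seated in both vees: the nose is at top-crop (172,235), well short of the pad at (170,203), and the tail is at side-crop (463,380). Next I go down behind the tail.

```bash
python3 -m jog '[[0,[0,0,0.2],0],[0,[0,0,0.4],0],[0,[0,0,0.4],0],[0,[0,0,0.2],0],[0,[-0.1,0,0],0],[0,[-0.1,0,0],0],[0,[-0.1,0,0],0],[0,[-0.05,0,0],0],[0,[0,0,0],0],[0,[0,0,0],0]]' 20; python3 -m jog '[[0,[-0.04,0,0],0],[0,[-0.04,0,0],0],[0,[0,0,0],0]]';python3 -m jog '[[0,[-0.04,0,0],0],[0,[-0.04,0,0],0],[0,[0,0,0],0]]';python3 -m jog '[[0,[-0.04,0,0],0],[0,[-0.04,0,0],0],[0,[0,0,0],0]]'
```

```text
clock: 18.2
eef_pos: [450.5, 121.8, 5.3]
eef_rot: [3.142, 0.0, -3.029]
wrist_force: [0.4, 0.4, 0.2]
finger_gap: 0.2
finger_force: 0.0
clock: 18.5
eef_pos: [454.7, 122.3, 5.2]
eef_rot: [-3.142, 0.0, -3.029]
wrist_force: [0.2, -0.3, -0.0]
finger_gap: 0.4
finger_force: 0.0
clock: 18.8
eef_pos: [458.7, 122.7, 5.2]
eef_rot: [-3.142, 0.0, -3.029]
wrist_force: [-1.3, 0.5, 0.2]
finger_gap: 0.4
finger_force: 0.0
clock: 19.1
eef_pos: [462.5, 123.1, 5.1]
eef_rot: [-3.142, -0.0, -3.029]
wrist_force: [0.7, 0.1, -0.0]
finger_gap: 1.0
finger_force: 0.0
```

```bash
for i in 1; do :; done; python3 -m jog '[[0,[-0.03,0,0],0],[0,[-0.03,0,0],0],[0,[0,0,0],0]]';python3 -m jog '[[0,[-0.03,0,0],0],[0,[-0.03,0,0],0],[0,[0,0,0],0]]';python3 -m jog '[[0,[-0.03,0,0],0],[0,[-0.03,0,0],0],[0,[0,0,0],0]]'
```

```text
clock: 19.4
eef_pos: [465.5, 123.5, 5.1]
eef_rot: [-3.142, -0.0, -3.029]
wrist_force: [-0.9, -0.1, -0.5]
finger_gap: 0.6
finger_force: 0.4
clock: 19.7
eef_pos: [468.6, 123.8, 5.2]
eef_rot: [3.142, 0.0, -3.029]
wrist_force: [-0.2, -0.8, -1.8]
finger_gap: 0.5
finger_force: 0.2
clock: 20.0
eef_pos: [470.6, 124.1, 5.0]
eef_rot: [-3.142, -0.002, -3.029]
wrist_force: [-6.6, -1.6, 3.5]
finger_gap: 0.5
finger_force: 3.5
```

```bash
cat > f.py <<'E'
from h import *
F=[];
for i in range(5):
    s=read_state();F.append(s["wrist_force"]);camera("side")
R=np.array([np.cos(FY),np.sin(FY),0]);F=np.array(F)
print(round(s["clock"],2),np.round(s["eef_pos"],2),"push",np.round(-F@R,1),"mean",F.mean(0).round(2))
E
python3 f.py; python3 -m jog '[[0,[-0.02,0,0],0],[0,[0,0,0],0],[0,[0,0,0],0]]'; python3 f.py
```

```text
20.2 [470.64 124.05   5.  ] push [6.8 5.9 6.9 8.  6.3] mean [-6.68 -1.23  3.1 ]
clock: 20.55
eef_pos: [471.1, 124.1, 4.9]
eef_rot: [-3.141, -0.003, -3.029]
wrist_force: [-11.5, -1.1, 6.4]
finger_gap: 0.5
finger_force: 5.4
20.75 [471.1  124.11   4.94] push [11.6 10.2 10.4 10.2 11.2] mean [-10.62  -1.48   5.8 ]
```

```bash
python3 -m jog '[[0,[0,0,-0.015],0],[0,[0,0,0],0],[0,[0,0,0],0]]'; python3 f.py; python3 -c "
from h import *
print(read_state()['moment'],read_state()['joints'])
m=regions_of('top','spindle');
for r in m[:2]:
  ys,xs=np.nonzero(r['pixels']);print(r['conf'],r['rect'],ys.min(),xs[ys==ys.min()])
"
```

```text
clock: 21.1
eef_pos: [471.1, 124.1, 5.2]
eef_rot: [-3.141, -0.003, -3.029]
wrist_force: [-6.3, -1.4, -2.7]
finger_gap: 0.8
finger_force: 3.4
21.3 [471.07 124.12   5.21] push [6.4 7.9 7.1 6.4 7. ] mean [-6.89 -1.01 -2.03]
[-0.1331969   1.29716328 -0.04357706] [ 1.82351631e-01  3.84886600e-01  1.84912548e+00  1.10483269e-04
  9.10768171e-01 -1.50151940e+00]
0.88 [196.8, 165.7, 11.4, 36.6] 148 [196 197]
0.62 [104.1, 159.9, 36.2, 21.3] 149 [ 97  98  99 100 101 102 103]
```

Run:
```python
from h import *
t=camera("top");cv2.imwrite("pics/t7.png",t[:,:,::-1])
o=cv2.imread("pics/c6.png")[:,:390];o=cv2.resize(o,(65,100),interpolation=cv2.INTER_AREA)
n=t[110:210,167:232,::-1]
for a in(o,n):print([int(v) for v in a[28:50,27:30].mean(axis=(1,2))])
print("old/new tail-body transition row cols 24..32 rows 36-46")
for a in(o,n):print(a[36:46,24:36].mean(2).astype(int).tolist())
r=regions_of("top","spindle")[0];ys,xs=np.nonzero(r["pixels"]);print(r["rect"],ys.min())
```

```text
[166, 170, 165, 99, 41, 36, 29, 23, 86, 131, 154, 167, 167, 166, 166, 178, 180, 178, 178, 179, 179, 179]
[169, 170, 120, 57, 36, 33, 70, 147, 164, 165, 166, 170, 173, 177, 176, 178, 180, 179, 181, 180, 181, 183]
old/new tail-body transition row cols 24..32 rows 36-46
[[182, 149, 108, 85, 83, 88, 126, 147, 160, 181, 186, 194], [139, 137, 123, 122, 130, 142, 166, 175, 174, 183, 190, 195], [96, 103, 120, 151, 162, 150, 135, 143, 166, 180, 189, 195], [88, 93, 141, 179, 174, 147, 114, 119, 135, 151, 179, 190], [90, 92, 136, 176, 176, 150, 112, 93, 91, 102, 150, 186], [90, 90, 128, 171, 177, 151, 112, 83, 75, 79, 135, 180], [90, 92, 121, 166, 179, 153, 116, 87, 73, 77, 135, 177], [91, 104, 137, 177, 192, 167, 137, 112, 88, 81, 132, 176], [92, 127, 165, 183, 186, 171, 147, 124, 98, 79, 100, 150], [92, 134, 176, 183, 180, 170, 149, 127, 100, 79, 79, 131]]
[[195, 181, 180, 186, 172, 135, 101, 124, 158, 173, 186, 181], [144, 144, 164, 188, 169, 137, 100, 88, 100, 147, 183, 180], [96, 100, 149, 186, 173, 139, 101, 73, 75, 143, 184, 180], [92, 92, 156, 191, 171, 148, 119, 97, 81, 140, 183, 183], [98, 137, 177, 186, 176, 158, 137, 114, 86, 128, 146, 151], [109, 153, 182, 187, 180, 164, 142, 117, 92, 93, 134, 169], [107, 153, 183, 183, 179, 167, 144, 121, 93, 73, 101, 153], [103, 147, 180, 184, 181, 169, 145, 124, 96, 76, 75, 136], [94, 141, 180, 186, 183, 171, 149, 125, 99, 79, 73, 137], [92, 137, 179, 183, 183, 172, 150, 128, 101, 80, 74, 136]]
[196.6, 158.1, 9.2, 25.0] 145
```

The nose now covers the pad, which has moved back about 0.6 px, so it is touching. I'll build up the push in small steps and keep the vertical force near zero.

```bash
python3 -m jog '[[0,[-0.02,0,-0.003],0],[0,[0,0,0],0],[0,[0,0,0],0]]'; python3 f.py
```

```text
clock: 21.8
eef_pos: [471.6, 124.1, 5.2]
eef_rot: [-3.141, -0.004, -3.029]
wrist_force: [-9.3, -0.5, -1.8]
finger_gap: 0.8
finger_force: 4.6
22.0 [471.58 124.17   5.19] push [9.3 9.9 8.2 9.5 8.1] mean [-8.96 -1.09 -1.54]
```

```bash
python3 -m jog '[[0,[-0.02,0,-0.003],0],[0,[-0.01,0,-0.001],0],[0,[0,0,0],0],[0,[0,0,0],0]]'; python3 f.py; python3 -m jog '[[0,[-0.014,0,-0.002],0],[0,[0,0,0],0],[0,[0,0,0],0]]'; python3 f.py
```

```text
clock: 22.45
eef_pos: [472.3, 124.2, 5.1]
eef_rot: [-3.141, -0.006, -3.028]
wrist_force: [-12.9, -1.5, -0.0]
finger_gap: 0.5
finger_force: 6.8
22.65 [472.31 124.26   5.16] push [13.  13.6 13.3 13.2 12.9] mean [-1.311e+01 -1.560e+00  1.000e-02]
clock: 23.0
eef_pos: [472.7, 124.3, 5.1]
eef_rot: [-3.141, -0.007, -3.029]
wrist_force: [-15.5, -0.9, 1.4]
finger_gap: 0.9
finger_force: 7.6
23.2 [472.69 124.26   5.16] push [15.5 15.2 14.7 15.6 14.8] mean [-15.05  -1.76   0.76]
```

```bash
python3 -m jog '[[0,[0,0,0],0],[0,[0,0,0],0],[0,[0,0,0],0],[0,[0,0,0],0],[0,[0,0,0],0],[0,[0,0,0],0],[0,[0,0,0],0],[0,[0,0,0],0],[0,[0,0,0],0],[0,[0,0,0],0],[0,[0,0,0],0],[0,[0,0,0],0],[0,[0,0,0],0]]'; python3 f.py
python3 -m jog '[[0,[0.02,0,0.003],0],[0,[0.02,0,0.003],0],[0,[0.02,0,0.003],0],[0,[0.02,0,0.002],0],[0,[0.02,0,0],0],[0,[0.02,0,0],0],[0,[0.02,0,0],0],[0,[0.02,0,0],0],[0,[0,0,0],0]]'; python3 f.py
```

```text
clock: 24.55
eef_pos: [472.7, 124.3, 5.2]
eef_rot: [-3.141, -0.007, -3.029]
wrist_force: [-14.6, -1.9, 0.8]
finger_gap: 0.9
finger_force: 7.6
24.75 [472.69 124.28   5.17] push [14.7 16.2 14.7 15.3 15. ] mean [-15.04  -1.88   0.69]
clock: 25.7
eef_pos: [467.8, 123.7, 6.0]
eef_rot: [3.142, 0.001, -3.029]
wrist_force: [-0.1, -0.4, -0.2]
finger_gap: 0.5
finger_force: 0.0
25.9 [467.67 123.74   5.87] push [ 0.1  0.6  0.7  0.2 -0.3] mean [-0.24 -0.08  0.03]
```

```bash
python3 -m jog '[[0,[0.1,0,0],0],[0,[0.2,0,0],0],[0,[0.3,0,0],0],[0,[0.1,0,-0.2],0],[0,[0,0,-0.5],0],[0,[0,0,-0.7],0],[0,[0,0,-0.6],0],[0,[0.2,0,0],0],[0,[0.5,0,0],0],[0,[0.5,0,0],0],[0,[0.2,0,0],0],[0,[0,0,0],0]]'
python3 - <<'E'
from h import *
t=camera("top");s=camera("side")
print([int(v) for v in t[138:160,194:197].mean(axis=(1,2))])
f=lambda a,x,y:cv2.resize(a[y:y+100,x:x+65,::-1],None,fx=6,fy=6,interpolation=cv2.INTER_CUBIC)
cv2.imwrite("pics/c8.png",np.hstack([f(t,167,110),f(s,225,110)]))
E
```

```text
clock: 27.15
eef_pos: [362.7, 111.9, 106.0]
eef_rot: [3.142, 0.001, -3.028]
wrist_force: [0.7, 1.1, -0.0]
finger_gap: 0.7
finger_force: 0.0
[160, 162, 154, 88, 33, 35, 35, 152, 182, 184, 185, 186, 192, 194, 195, 196, 197, 197, 197, 198, 197, 197]
```

View pics/c8.png

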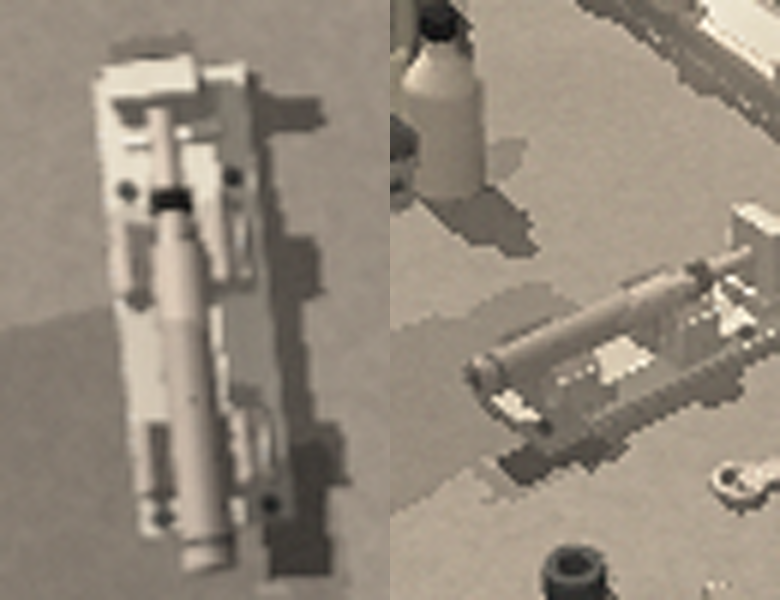

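The spindle lies straight in both vees. Its nose touches the pad at top-crop (172,210), and the wrench and nut are undisturbed.

```bash
python3 -c "
from cell import *
print(sign_off())"
```

```text
the job is handed in; nothing more can be done
None
```

Job handed in at about 27 s: the spindle lies in both vees touching the stop, after a hold of over 1.5 s at about 15 N measured at the wrist, which I put at roughly 13 N on the stop after friction (a little over the 12 N asked, under the 18 N limit).

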